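# Blow-dry a rack of washed slides

## Robot

A 6-joint arm with a two-finger parallel gripper is mounted at the origin on the work surface. World frame = base frame: x ahead of the robot, y to its left, z up, the work surface at z = 0. Lengths are in m, angles in degrees, forces in N, time in s.
With the tool pointing down it reaches from about 0.35 to 0.925 m from the base axis. Payload 6.4 kg.
Tool frame: the origin (TCP) lies at the very end of the fingers, on their centre line; the grasp point (between the pads) lies 19 mm behind it (r.grip_point_offset is the distance from the TCP to the grasp point, in m); z points along the fingers, y is the direction in which the jaws open and shut (so a half turn about z gives the same grasp; the last joint's range is limited). The gripper opens to 85 mm and grips with 20 to 120 N. Pads are 22 mm wide; open, the fingers measure 114 mm over their backs; the gripper's body (76 mm by 85 mm) begins 54 mm behind the grasp point. The pads swing forward as they close: fully open they stand 13 mm farther back than shut.
Start: joints at [-80.85, 14.043, 89.255, -0, 76.702, -9.975], TCP at [0.213, -0.614, 0.231] pointing down, gripper open.
Joint ranges: [-179.41, 179.41], [-58.25, 129.5], [7.25, 145.43], [-54.29, 234.29], [11.92, 165.04], [-157.13, 157.13]. Speed limits (degrees/s): [147.25, 147.25, 180, 180, 180, 180].

## Interface

Orientations are given as a 3x3 rotation matrix whose columns are the frame's x, y, z axes.
In Python, from plant import r gives the robot as it stands. The module is installed in compiled form; this text tells all that it offers.
- The arm moves only by the tool jog_arm, never from a script. Its argument "commands" is a list of rows, each a list of 7 numbers: the shift along the tool's x, y, z each as a share of 0.03 m, from -1 to 1, then the turn, a rotation vector about the tool's x, y, z each as a share of 5 degrees, from -1 to 1, then the opening, from 0 (shut) to 1 (fully open). A call has exactly 10 rows; each row shifts and turns the pose as measured when the row begins, along the tool's axes as they then stand; what a row does not reach is not made up. A row lasts 1/10 s, in which the tool goes at most 50 mm and 8.59 degrees, less where a joint would pass 70% of its speed; a pose out of reach is approached as far as the arm can. A call with a number of a shift or a turn outside -1 to 1 is refused whole. A call with a gripper value outside its range is refused whole. The fingers move at their own pace and stop on an object; "grip_force" is the grip in N (left out, the last holds). Time passes only in rows, so rows that do not move let the fingers close, or fill a call up. It gives the time, the measured TCP pose, the force and the opening at its end, in the units of the state.
- r.read_state(): the state, without advancing time (a new reading comes with each control period).
- r.read_camera(name): name is "scene" or "top" or "wrist"; returns the picture (400x640x3 uint8, red, green, blue); there is no depth.
- r.camera_info(name): a dict with "fovy" (degrees; the focal length in pixels is half the picture's height over the tangent of half this angle, whatever the lens; pixels are square), "cx", "cy" (the principal point, pixels), "R" (3x3) and "t" (3): a world point X has camera coordinates R X + t. Camera axes: x right, y down, z forward; pixel columns grow to the right and rows downward; lengths in m; the calibration is good to about 2 mm. A picture is of the moment at which its call begins: read the wrist's pose just before it. camera_info takes no time and is no camera call; for the wrist camera it gives the pose at the moment of the call.
- r.finish_job(): hands the job in, once; it reports no verdict.
The state is a dict: "t": time; "qpos": joint angles; "dq": joint speeds; "effort": joint torques, N m; "tool_pos": TCP position; "tool_rot": TCP orientation; "contact_force": force on the tool from outside, world axes, zero at the start; "torque": the same for the moment, N m; "opening": finger opening in m.
Only numpy, scipy, OpenCV 4.12 (cv2) and the standard library are available. Lean on these libraries where they do the work, as an engineer would, in place of code of your own. Each camera call takes 0.05 s, during which the arm holds its last target.

## Task

The washed rack of microscope slides hangs by its handle on the two-prong drain stand. Lift it up and off and, without dropping it, stand it upright in the middle of the dryer's tray with its handle running alongside the flat air nozzle, so that the air can pass between the slides; let go of it. Then pull the knob of the spring-closed air valve out until its pointer stands at the middle one of the three lines on the valve, and finish while still holding it there; leave the rack standing and the other glassware on the bench alone.

Things in the scene. Friction and masses are not known exactly. Their poses are not given: they have to be found in the camera images.
- rack_mid (a point): steel rack of 11 glass slides, about 0.28 kg; its centre, half-way up, 67.5 mm above its underside. x across (84 mm wide), y along it (110 mm; the handle bar's direction), z up; the same either way round. The slides stand across it (planes x-z). Body 36 mm high; two flat uprights at the ends (y = +-53 mm) carry the handle bar; 135 mm high in all
- rack_handle (a point): centre of the rack's straight handle bar, 128 mm above the rack's underside: a flat steel strap 9 mm thick (x), 14 mm high (z), 109 mm long (y), free underneath between the uprights. Axes as the rack's
- fork_seat (a point): fixed drain stand: point between its two prongs, level with their upper side, where the bar's underside rests, 161 mm above the bench. x along the prongs to the post, z up. The prongs (8 mm rods, 76 mm apart) run from a cross-rod at x = +90 mm to x = -30 mm, where the tips turn up 18 mm above the seat: the rack must rise over them to leave towards -x. Post no higher than the prongs
- tray (a point): middle of the fixed dryer's flat drip tray, 20 mm above the bench, 140 (x) by 160 mm (y). Dryer axes: x from the knob end to the back, y from the valve to the tray, z up. The flat nozzle (bar 112 mm long, along x) stands at y = -65 to -111 mm, top 84 mm above the bench; a clear splash screen at y = +92 mm, top 77 mm. The rack belongs here, handle along x
- knob (a point): centre of the grip of the valve's black pull knob, 87.5 mm above the bench; moves with it. A lying cylinder along x, 24 mm in diameter, 36 mm long, with a 36 mm flange 8 mm thick at its outer (-x) end, 18 mm from here. Dryer axes; shut, it lies at (-113, -175) mm in the dryer's x, y, 53 mm in front of the valve block (50 mm wide, top 115 mm above the bench)
- valve (a joint): how far the knob is pulled out along the dryer's -x, m: 0 shut (at rest), 0.065 at the stop. A spring draws it shut: 4 N at first, 9 N at the middle line. The white pointer on top of the valve block moves with it and meets the three black lines at 0.020, 0.040 (the middle one) and 0.060
- bottle: glass bottle with a blue cap, 70 mm in diameter, 150 mm high, bystander; origin at the centre of its underside
- beaker: glass beaker, 72 mm in diameter, 95 mm high, bystander; origin at the centre of its underside
- tube_rack: plastic tube rack with four capped tubes, 61 x 121 mm, 96 mm high, bystander; origin at the centre of its underside
Things that resemble listed ones, but are neither listed nor needed, are in the scene too. Leave any pink or yellow look-alike of the part that bears rack_mid alone. Leave any red look-alike of the part that bears fork_seat alone.

How it is judged:
By the outcome, as a careful person would: the job done as asked, in the order asked, and still so for the second after the job is handed in, while the arm keeps its last pose, push and grip.
It also fails if it takes over 48 s, if anything falls off the work surface, if the arm or the gripper's body presses on something with over 40 N, if the wrist force passes 120 N, or if a joint passes its speed limit or range.

## Working session

There is one attempt and no reset: what is moved stays moved. The work goes in short steps, Python scripts to look and compute and a tool call to move; the robot and the scene stay as the last step left them, time stands still between calls to the robot, and variables do not carry over. Pictures are saved under pics/ and viewed, and the job is handed in when it is done.

Besides the shell and the picture viewer there is one more tool, called after "Emit:" by a JSON object that holds its "method" and its "body", one argument or row to a line. jog_arm: Moves the arm, as the interface text tells. Shift numbers are shares of 0.03 m and turn numbers shares of 5 degrees, none past 1 either way. Its arguments: {"type":"object","properties":{"commands":{"type":"array","items":{"type":"array","items":{"type":"number"}}},"grip_force":{"type":"number"}},"required":["commands"]}

```bash
mkdir -p pics
python3 - <<'E'
from plant import r
import cv2,numpy as np
s=r.read_state(); print(s['t'],s['tool_pos'],np.round(s['tool_rot'],3).tolist(),s['opening'],r.grip_point_offset)
for n in ['scene','top','wrist']:
    i=r.camera_info(n); print(n,i['fovy'],i['cx'],i['cy'],np.round(i['R'],3).tolist(),np.round(i['t'],3).tolist())
    cv2.imwrite(f'pics/{n}0.png',r.read_camera(n)[:,:,::-1])
E
```

```text
0.0 [ 0.21288576 -0.61353108  0.23014433] [[0.945, 0.328, -0.0], [0.328, -0.945, 0.002], [0.0, -0.002, -1.0]] 0.08515415108916949 0.0187
scene 43.87629069605461 325.42960519257264 203.1781339295298 [[-0.019, 1.0, 0.014], [0.773, 0.023, -0.634], [-0.634, -0.001, -0.773]] [-0.041, -0.372, 1.791]
top 47.74718356997237 321.6657589441849 206.43129582153438 [[-0.013, -1.0, -0.001], [-0.997, 0.013, -0.074], [0.074, -0.0, -0.997]] [0.055, 0.573, 1.305]
wrist 70.4876266412157 318.0429777271628 200.59157699091082 [[0.327, -0.945, -0.002], [-0.898, -0.311, 0.309], [-0.293, -0.099, -0.951]] [-0.648, -0.04, 0.381]
```

View pics/scene0.png

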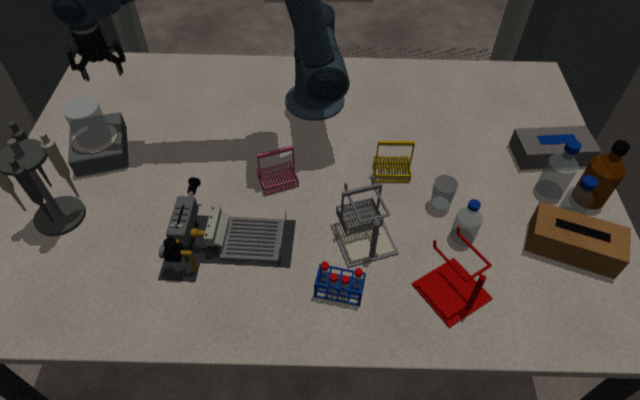

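View pics/top0.png

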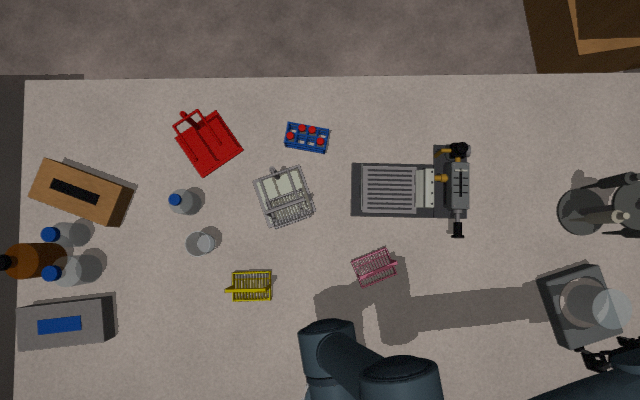

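View pics/wrist0.png

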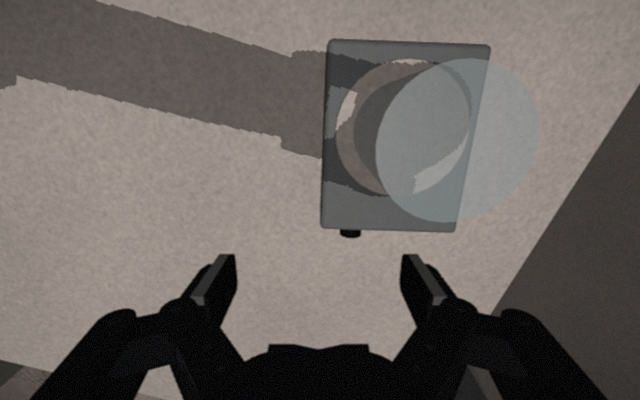

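The scene picture shows three candidate racks: steel at (362,210), pink at (277,172) and yellow at (393,163). It shows two stands: pale grey at (363,240) and red at (455,285). By the description I want the steel rack on the grey stand. In the top picture they are at (288,205), with the dryer at (410,188) and the black knob at (458,228). Next I'll look at close crops.

Run:
```python
import cv2
a=cv2.imread('pics/top0.png');s=cv2.imread('pics/scene0.png')
cv2.imwrite('pics/ctr.png',cv2.resize(a[155:240,240:330],None,fx=6.5,fy=6.5,interpolation=cv2.INTER_CUBIC))
cv2.imwrite('pics/ctd.png',cv2.resize(a[135:245,345:485],None,fx=5,fy=5,interpolation=cv2.INTER_CUBIC))
cv2.imwrite('pics/csr.png',cv2.resize(s[170:270,320:420],None,fx=6,fy=6,interpolation=cv2.INTER_CUBIC))
cv2.imwrite('pics/csd.png',cv2.resize(s[170:285,150:300],None,fx=5,fy=5,interpolation=cv2.INTER_CUBIC))
```

```text
(no output)
```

View pics/ctr.png

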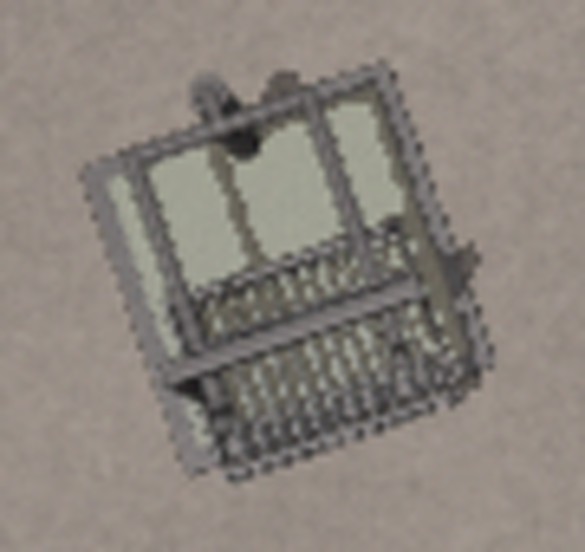

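View pics/ctd.png

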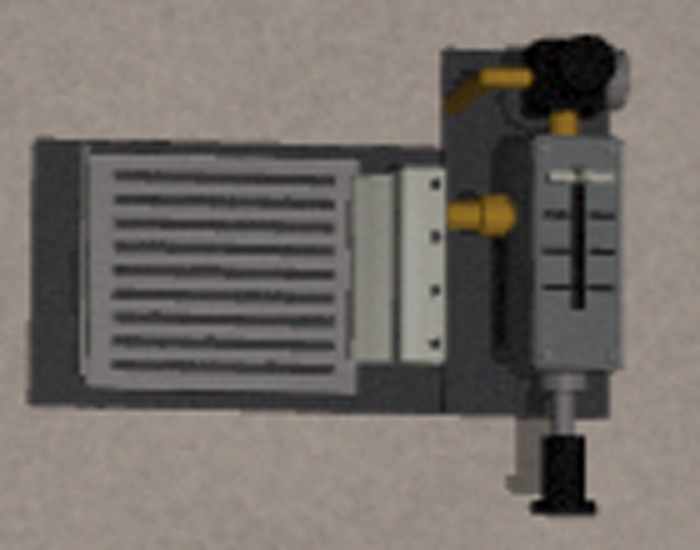

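View pics/csr.png

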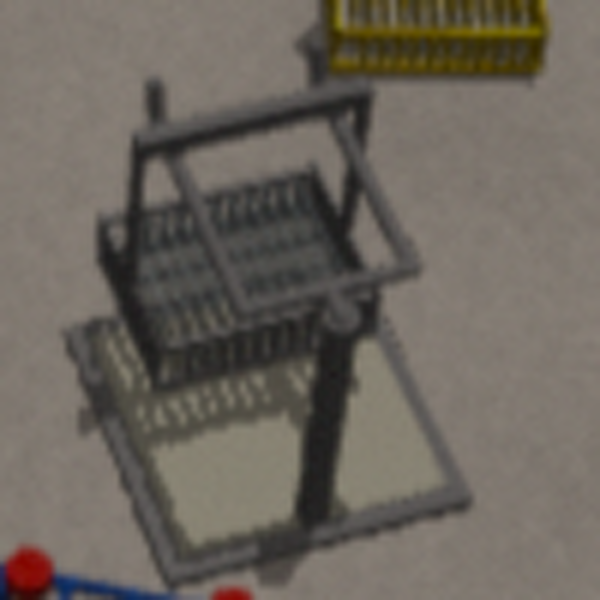

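View pics/csd.png

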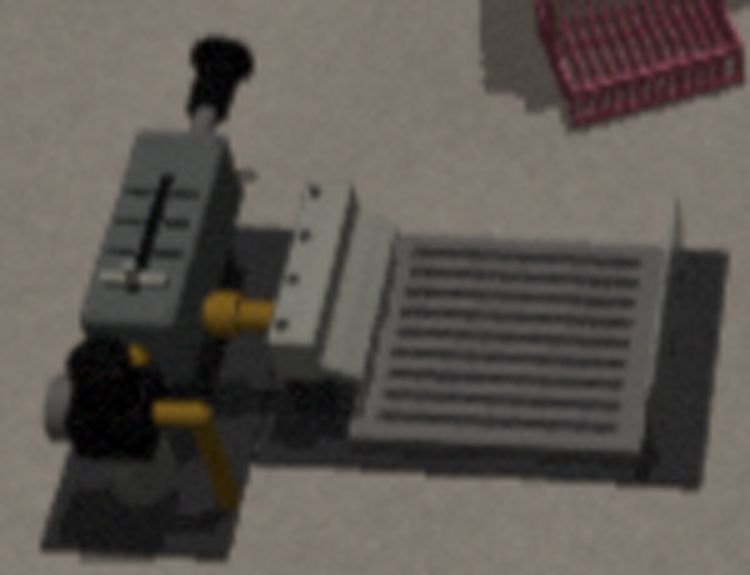

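The steel rack hangs on the grey stand, with its bar at about (265,212) to (305,199) in the top picture. The tray, nozzle, valve and knob can all be told apart. I'll cast rays for each.

```bash
cat > h.py <<'E'
import numpy as np
from plant import r
def ray(n,u,v,z):
    i=r.camera_info(n);f=200/np.tan(np.radians(i['fovy']/2))
    d=i['R'].T@np.array([(u-i['cx'])/f,(v-i['cy'])/f,1]);c=-i['R'].T@i['t']
    return c+d*(z-c[2])/d[2]
def proj(n,X):
    i=r.camera_info(n);f=200/np.tan(np.radians(i['fovy']/2))
    p=i['R']@np.array(X)+i['t'];return p[:2]/p[2]*f+[i['cx'],i['cy']]
def crop(n,x,y,zf,ox,oy,z): return ray(n,(x+.5)/zf-.5+ox,(y+.5)/zf-.5+oy,z)
E
python3 - <<'E'
from h import *
np.set_printoptions(precision=4,suppress=True)
T=lambda x,y,z:crop('top',x,y,6.5,240,155,z)
a,b=T(165,372,.175),T(422,285,.175);print('bar top',a,b,(a+b)/2,np.linalg.norm(a-b),np.degrees(np.arctan2(*(b-a)[1::-1])))
S=lambda x,y,z:crop('scene',x,y,6,320,170,z)
c,d=S(138,140,.17),S(370,92,.17);print('bar scene',c,d,(c+d)/2,np.linalg.norm(c-d),np.degrees(np.arctan2(*(d-c)[1::-1])))
# prong cross rod in top
e,f=T(150,155,.161),T(310,103,.161);print('cross rod',e,f,np.linalg.norm(e-f))
D=lambda x,y,z:crop('top',x,y,5,345,135,z)
P=[D(*p,.02) for p in [(90,155),(357,158),(355,393),(85,388)]]
for p in P:print('tray',p)
print('c',sum(P)/4,[np.linalg.norm(P[i]-P[(i+1)%4]) for i in range(4)])
G=lambda x,y,z:crop('scene',x,y,5,150,170,z)
Q=[G(*p,.02) for p in [(403,235),(352,435),(638,450),(655,250)]]
for p in Q:print('trayS',p)
print('c',sum(Q)/4,[np.linalg.norm(Q[i]-Q[(i+1)%4]) for i in range(4)])
print('knob',D(564,437,.0995),D(564,508,.0875))
print('block',D(535,140,.115),D(620,140,.115),D(618,370,.115),D(532,368,.115))
print('nozz',D(402,168,.084),D(445,168,.084),D(445,362,.084),D(402,362,.084))
print('prong tips?',T(185,390,.175),T(420,225,.175))
E
```

```text
bar top [0.55   0.1945 0.175 ] [0.5835 0.0917 0.175 ] [0.5667 0.1431 0.175 ] 0.1081091522632113 -71.95804680156971
bar scene [0.5828 0.0939 0.17  ] [0.5518 0.196  0.17  ] [0.5673 0.145  0.17  ] 0.10669552347358363 106.84723358566629
cross rod [0.6391 0.202  0.161 ] [0.6595 0.137  0.161 ] 0.06818290283290523
tray [ 0.6929 -0.0752  0.02  ]
tray [ 0.6891 -0.233   0.02  ]
tray [ 0.55   -0.2279  0.02  ]
tray [ 0.555  -0.0696  0.02  ]
c [ 0.6217 -0.1514  0.02  ] [np.float64(0.15784389560737297), np.float64(0.13919935897178815), np.float64(0.15840323928964617), np.float64(0.1380759548804583)]
trayS [ 0.5537 -0.2225  0.02  ]
trayS [ 0.6904 -0.2308  0.02  ]
trayS [ 0.6957 -0.0762  0.02  ]
trayS [ 0.5603 -0.0773  0.02  ]
c [ 0.625  -0.1517  0.02  ] [np.float64(0.13695047547217004), np.float64(0.1547582812231772), np.float64(0.13540870822492432), np.float64(0.1453542279540727)]
knob [ 0.5198 -0.3257  0.0995] [ 0.4808 -0.3279  0.0875]
block [ 0.6825 -0.3109  0.115 ] [ 0.6819 -0.3575  0.115 ] [ 0.5553 -0.3518  0.115 ] [ 0.557 -0.305  0.115]
nozz [ 0.6728 -0.2446  0.084 ] [ 0.6724 -0.2688  0.084 ] [ 0.5631 -0.2654  0.084 ] [ 0.5634 -0.2413  0.084 ]
prong tips? [0.5427 0.1866 0.175 ] [0.6076 0.0923 0.175 ]
```

Run:
```python
from h import *
import cv2
np.set_printoptions(precision=3,suppress=True)
a=cv2.imread('pics/top0.png');hsv=cv2.cvtColor(a,cv2.COLOR_BGR2HSV)
for n,lo,hi in [('yellow',(22,150,60),(35,255,255)),('pink',(160,80,60),(176,255,255))]:
    m=cv2.inRange(hsv,lo,hi);c=max(cv2.findContours(m,0,2)[0],key=cv2.contourArea)
    x,y,w,h=cv2.boundingRect(c);print(n,x,y,w,h)
    for z in (.0,.03,.135):print(z,ray('top',x,y,z)[:2],ray('top',x+w,y+h,z)[:2])
for n,u,v in [('beaker',206,242),('bottle cap',176,201)]:print(n,ray('top',u,v,.1),ray('top',u,v,.15))
i=r.camera_info('wrist');s=r.read_state();c=-i['R'].T@i['t'];print(s['tool_rot'].T@(c-s['tool_pos']))
```

```text
yellow 225 271 47 31
0.0 [0.388 0.335] [0.296 0.197]
0.03 [0.39  0.329] [0.3   0.193]
0.135 [0.396 0.306] [0.314 0.182]
pink 351 247 47 41
0.0 [ 0.453 -0.038] [ 0.331 -0.174]
0.03 [ 0.454 -0.036] [ 0.335 -0.169]
0.135 [ 0.456 -0.029] [ 0.346 -0.152]
beaker [0.474 0.366 0.1  ] [0.474 0.353 0.15 ]
bottle cap [0.588 0.45  0.1  ] [0.583 0.433 0.15 ]
[ 0.08  -0.001 -0.143]
```

Emit:
{"method": "jog_arm", "body": {
  "commands": [
    [0.65, -0.67, -0.1, 0, 0, 0, 1],
    [0.65, -0.67, -0.1, 0, 0, 0, 1],
    [0.65, -0.67, -0.1, 0, 0, 0, 1],
    [0.65, -0.67, -0.1, 0, 0, 0, 1],
    [0.65, -0.67, -0.1, 0, 0, 0, 1],
    [0.65, -0.67, -0.1, 0, 0, 0, 1],
    [0.65, -0.67, -0.1, 0, 0, 0, 1],
    [0.65, -0.67, -0.1, 0, 0, 0, 1],
    [0.65, -0.67, -0.1, 0, 0, 0, 1],
    [0.65, -0.67, -0.1, 0, 0, 0, 1]
  ]
}}

```text
t: 1.15
tool_pos: [0.3329, -0.3508, 0.2576]
tool_rot: [[0.947, 0.322, -0.002], [0.322, -0.947, 0.009], [0.0, -0.009, -1.0]]
contact_force: [0.3, -0.4, 0.4]
opening: 0.0855
```

Emit:
{"method": "jog_arm", "body": {
  "commands": [
    [0.63, -0.65, 0, 0, 0, 0, 1],
    [0.63, -0.65, 0, 0, 0, 0, 1],
    [0.63, -0.65, 0, 0, 0, 0, 1],
    [0.63, -0.65, 0, 0, 0, 0, 1],
    [0.63, -0.65, 0, 0, 0, 0, 1],
    [0.63, -0.65, 0, 0, 0, 0, 1],
    [0.63, -0.65, 0, 0, 0, 0, 1],
    [0.63, -0.65, 0, 0, 0, 0, 1],
    [0.63, -0.65, 0, 0, 0, 0, 1],
    [0.63, -0.65, 0, 0, 0, 0, 1]
  ]
}}

```text
t: 2.15
tool_pos: [0.4514, -0.0933, 0.2579]
tool_rot: [[0.947, 0.321, -0.003], [0.321, -0.947, 0.01], [-0.0, -0.01, -1.0]]
contact_force: [-0.2, -0.3, -0.1]
opening: 0.0855
```

Emit:
{"method": "jog_arm", "body": {
  "commands": [
    [0.63, -0.65, 0, 0, 0, 0, 1],
    [0.63, -0.65, 0, 0, 0, 0, 1],
    [0.63, -0.65, 0, 0, 0, 0, 1],
    [0.63, -0.65, 0, 0, 0, 0, 1],
    [0.63, -0.65, 0, 0, 0, 0, 1],
    [0.63, -0.65, 0, 0, 0, 0, 1],
    [0.63, -0.65, 0, 0, 0, 0, 1],
    [0.63, -0.65, 0, 0, 0, 0, 1],
    [0.4, -0.4, 0, 0, 0, 0, 1],
    [0, 0, 0, 0, 0, 0, 1]
  ]
}}

```text
t: 3.15
tool_pos: [0.5538, 0.1307, 0.2567]
tool_rot: [[0.946, 0.325, -0.007], [0.325, -0.946, 0.01], [-0.004, -0.012, -1.0]]
contact_force: [0.0, -0.4, -0.3]
opening: 0.0853
```

Emit:
{"method": "jog_arm", "body": {
  "commands": [
    [0, 0, 0, 0, 0, -0.9, 1],
    [0, 0, 0, 0, 0, -0.9, 1],
    [0, 0, 0, 0, 0, -0.9, 1],
    [0, 0, 0, 0, 0, -0.9, 1],
    [0, 0, 0, 0, 0, -0.9, 1],
    [0, 0, 0, 0, 0, -0.9, 1],
    [0, 0, 0, 0, 0, -0.9, 1],
    [0, 0, 0, 0, 0, -0.9, 1],
    [0, 0, 0, 0, 0, -0.9, 1],
    [0, 0, 0, 0, 0, -0.9, 1]
  ]
}}

```text
t: 4.15
tool_pos: [0.5502, 0.1214, 0.2546]
tool_rot: [[0.416, 0.909, -0.014], [0.909, -0.416, 0.005], [-0.002, -0.015, -1.0]]
contact_force: [-0.6, -0.1, 0.8]
opening: 0.0851
```

Emit:
{"method": "jog_arm", "body": {
  "commands": [
    [0, 0, 0, 0, 0, -0.9, 1],
    [0, 0, 0, 0, 0, -0.9, 1],
    [0, 0, 0, 0, 0, -0.9, 1],
    [0, 0, 0, 0, 0, -0.9, 1],
    [0, 0, 0, 0, 0, -0.9, 1],
    [0, 0, 0, 0, 0, -0.9, 1],
    [0, 0, 0, 0, 0, -0.9, 1],
    [0, 0, 0, 0, 0, -0.9, 1],
    [0, 0, 0, 0, 0, -0.6, 1],
    [0, 0, 0, 0, 0, 0, 1]
  ]
}}

```text
t: 5.15
tool_pos: [0.5463, 0.1102, 0.2532]
tool_rot: [[-0.267, 0.964, -0.019], [0.964, 0.267, -0.0], [0.005, -0.019, -1.0]]
contact_force: [0.5, -0.7, 0.4]
opening: 0.0855
```

Run:
```python
from h import *
import cv2
s=r.read_state(); R=s['tool_rot'];print(s['t'],s['tool_pos'],np.round(R,3).tolist(),np.degrees(np.arctan2(R[1,0],R[0,0])),s['qpos'])
cv2.imwrite('pics/w1.png',r.read_camera('wrist')[:,:,::-1])
print(proj('wrist',[.567,.144,.175]))
```

```text
5.15 [0.54628538 0.11022629 0.25316265] [[-0.267, 0.964, -0.019], [0.964, 0.267, -0.0], [0.005, -0.019, -1.0]] 105.48300629427064 [-2.45129013e-01  1.24459327e+00  1.01059024e+02 -8.62676066e-03
  7.88096103e+01 -1.57291308e+01]
[355.92098856 178.77529641]
```

View pics/w1.png

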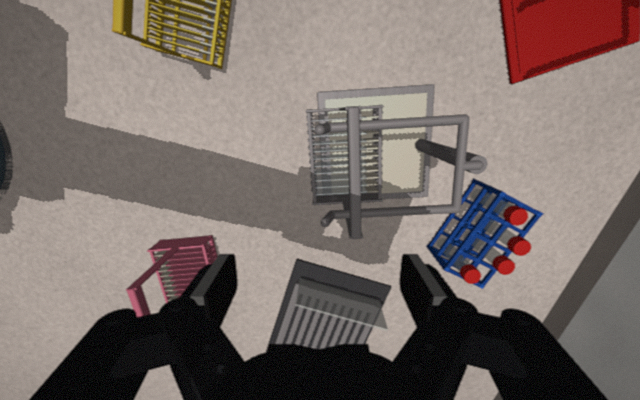

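The wrist picture shows the steel rack's bar running from (353,108) to (356,237), with the grey prongs under it and their turned-up tips at (322,128) and (328,219). I'll measure it again from this view.

Run:
```python
from h import *
np.set_printoptions(precision=4,suppress=True)
a,b=ray('wrist',353,107.5,.175),ray('wrist',356,238,.175)
m=(a+b)/2;print(a,b,m,np.linalg.norm(a-b),np.degrees(np.arctan2(*(a-b)[1::-1])))
s=r.read_state();R=s['tool_rot'];
for g in (m,np.array([.5670,.144,.175])):
  d=np.array([g[0],g[1],.149])-s['tool_pos'];print(R.T@d*1000, d)
```

```text
[0.5484 0.1951 0.175 ] [0.5829 0.0945 0.175 ] [0.5656 0.1448 0.175 ] 0.10628455897072556 108.91914415693957
[ 27.6353  29.7625 103.7886] [ 0.0193  0.0345 -0.1042]
[ 26.5118  30.8545 103.7625] [ 0.0207  0.0338 -0.1042]
```

Emit:
{"method": "jog_arm", "body": {
  "commands": [
    [0.3, 0.34, 0, -0.11, -0.03, -0.25, 1],
    [0.3, 0.34, 0, -0.11, -0.03, -0.25, 1],
    [0.3, 0.34, 0, 0, 0, 0, 1],
    [0, 0, 0.4, 0, 0, 0, 1],
    [0, 0, 0.4, 0, 0, 0, 1],
    [0, 0, 0.4, 0, 0, 0, 1],
    [0, 0, 0.4, 0, 0, 0, 1],
    [0, 0, 0.4, 0, 0, 0, 1],
    [0, 0, 0, 0, 0, 0, 1],
    [0, 0, 0, 0, 0, 0, 1]
  ]
}}

```text
t: 6.2
tool_pos: [0.5681, 0.1474, 0.1847]
tool_rot: [[-0.309, 0.951, -0.003], [0.951, 0.309, -0.0], [0.001, -0.003, -1.0]]
contact_force: [-0.3, -0.2, 0.1]
opening: 0.0855
```

Run:
```python
from h import *
import cv2
s=r.read_state(); R=s['tool_rot'];print(s['t'],s['tool_pos'],np.round(R,3).tolist(),np.degrees(np.arctan2(R[1,0],R[0,0])))
cv2.imwrite('pics/w2.png',r.read_camera('wrist')[:,:,::-1])
for g in ([.5656,.1448],[.567,.144]): print(R.T@(np.array([*g,.149])-s['tool_pos'])*1000)
```

```text
6.2 [0.5681154  0.1474057  0.18472896] [[-0.309, 0.951, -0.003], [0.951, 0.309, -0.0], [0.001, -0.003, -1.0]] 107.98595498166863
[-1.72576713 -3.09881898 35.73645733]
[-2.91897003 -2.01426725 35.73266948]
```

View pics/w2.png

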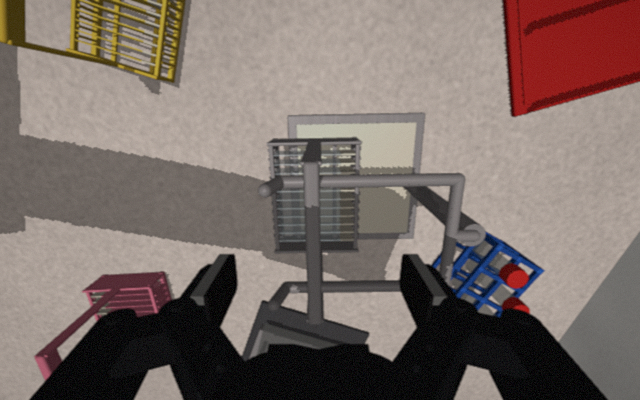

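The bar now runs (313,145) to (316,322), centred between the fingers to within about 3 mm. I'll make that shift, go down and close.

Emit:
{"method": "jog_arm", "body": {
  "commands": [
    [-0.08, -0.08, 0, 0, 0, 0, 1],
    [0, 0, 0.28, 0, 0, 0, 1],
    [0, 0, 0.28, 0, 0, 0, 1],
    [0, 0, 0.28, 0, 0, 0, 1],
    [0, 0, 0.2, 0, 0, 0, 1],
    [0, 0, 0, 0, 0, 0, 1],
    [0, 0, 0, 0, 0, 0, 1],
    [0, 0, 0, 0, 0, 0, 1],
    [0, 0, 0, 0, 0, 0, 1],
    [0, 0, 0, 0, 0, 0, 1]
  ],
  "grip_force": 50
}}

```text
t: 7.25
tool_pos: [0.5676, 0.144, 0.1528]
tool_rot: [[-0.308, 0.951, 0.001], [0.951, 0.308, 0.0], [-0.0, 0.001, -1.0]]
contact_force: [0.4, -0.2, -0.6]
opening: 0.0855
```

Emit:
{"method": "jog_arm", "body": {
  "commands": [
    [0, 0, 0.13, 0, 0, 0, 1],
    [0, 0, 0, 0, 0, 0, 0],
    [0, 0, 0, 0, 0, 0, 0],
    [0, 0, 0, 0, 0, 0, 0],
    [0, 0, 0, 0, 0, 0, 0],
    [0, 0, 0, 0, 0, 0, 0],
    [0, 0, 0, 0, 0, 0, 0],
    [0, 0, 0, 0, 0, 0, 0],
    [0, 0, 0, 0, 0, 0, 0],
    [0, 0, 0, 0, 0, 0, 0]
  ],
  "grip_force": 50
}}

```text
t: 8.25
tool_pos: [0.5679, 0.1441, 0.1493]
tool_rot: [[-0.309, 0.951, 0.002], [0.951, 0.309, 0.0], [-0.001, 0.002, -1.0]]
contact_force: [-0.8, 0.2, -0.2]
opening: 0.0084
```

Run:
```python
from h import *
import cv2
s=r.read_state(); print(s['t'],s['tool_pos'],s['opening'],s['contact_force'])
a=r.read_camera('wrist')[:,:,::-1];b=r.read_camera('scene')[:,:,::-1]
cv2.imwrite('pics/w3.png',np.vstack([a[200:], cv2.resize(b[150:270,290:482],(640,400))]))
```

```text
8.25 [0.56791606 0.14407014 0.14925505] 0.0084252844422875 [-0.82091458  0.2424534  -0.17882416]
```

View pics/w3.png

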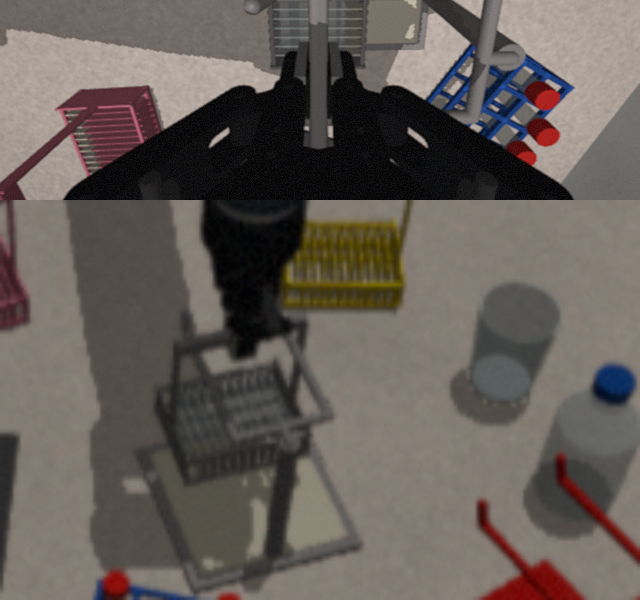

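The bar is in the jaws (opening 8.4 mm against a 9 mm bar). I'll lift 42 mm.

Emit:
{"method": "jog_arm", "body": {
  "commands": [
    [0, 0, -0.2, 0, 0, 0, 0],
    [0, 0, -0.2, 0, 0, 0, 0],
    [0, 0, -0.2, 0, 0, 0, 0],
    [0, 0, -0.2, 0, 0, 0, 0],
    [0, 0, -0.2, 0, 0, 0, 0],
    [0, 0, -0.2, 0, 0, 0, 0],
    [0, 0, -0.2, 0, 0, 0, 0],
    [0, 0, 0, 0, 0, 0, 0],
    [0, 0, 0, 0, 0, 0, 0],
    [0, 0, 0, 0, 0, 0, 0]
  ]
}}

```text
t: 9.35
tool_pos: [0.5667, 0.144, 0.1935]
tool_rot: [[-0.309, 0.951, -0.001], [0.951, 0.309, -0.0], [0.0, -0.001, -1.0]]
contact_force: [-0.8, 0.4, -3.0]
opening: 0.0081
```

Run:
```python
from h import *
import cv2
s=r.read_state(); print(s['t'],s['tool_pos'],s['opening'],s['contact_force'])
b=r.read_camera('scene')[:,:,::-1]
cv2.imwrite('pics/s4.png', cv2.resize(b[150:270,290:482],(640,400)))
```

```text
9.35 [0.56666319 0.14402039 0.19353404] 0.008076037593726985 [-0.78244322  0.41155987 -3.0074286 ]
```

View pics/s4.png

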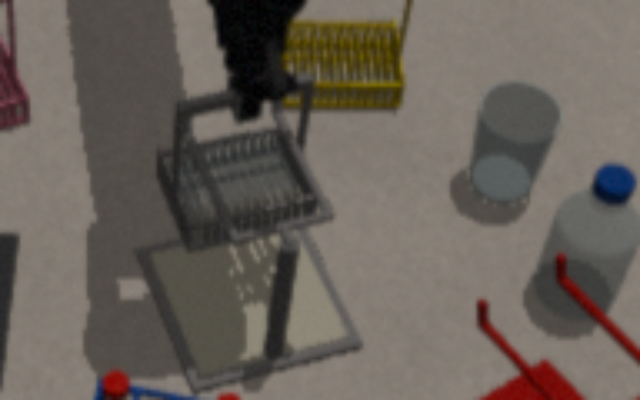

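The rack came up level and the force reads 3 N, which matches its weight. I'll move it out along -tool y by about 100 mm.

Emit:
{"method": "jog_arm", "body": {
  "commands": [
    [0, -0.2, 0, 0, 0, 0, 0],
    [0, -0.35, 0, 0, 0, 0, 0],
    [0, -0.4, 0, 0, 0, 0, 0],
    [0, -0.4, 0, 0, 0, 0, 0],
    [0, -0.4, 0, 0, 0, 0, 0],
    [0, -0.4, 0, 0, 0, 0, 0],
    [0, -0.4, 0, 0, 0, 0, 0],
    [0, -0.4, 0, 0, 0, 0, 0],
    [0, -0.3, 0, 0, 0, 0, 0],
    [0, -0.15, 0, 0, 0, 0, 0]
  ]
}}

```text
t: 10.4
tool_pos: [0.4583, 0.11, 0.1905]
tool_rot: [[-0.309, 0.951, -0.008], [0.951, 0.309, -0.001], [0.002, -0.008, -1.0]]
contact_force: [0.8, -0.3, -2.7]
opening: 0.0077
```

Run:
```python
from h import *
import cv2
s=r.read_state(); print(s['t'],s['tool_pos'],np.round(s['tool_rot'],3).tolist(),s['opening'],s['contact_force'])
b=r.read_camera('scene')[:,:,::-1]
cv2.imwrite('pics/s5.png', cv2.resize(b[120:270,250:490],(640,400)))
```

```text
10.4 [0.45825757 0.11000472 0.19050791] [[-0.309, 0.951, -0.008], [0.951, 0.309, -0.001], [0.002, -0.008, -1.0]] 0.007742183910881135 [ 0.83874102 -0.28948175 -2.74815217]
```

View pics/s5.png

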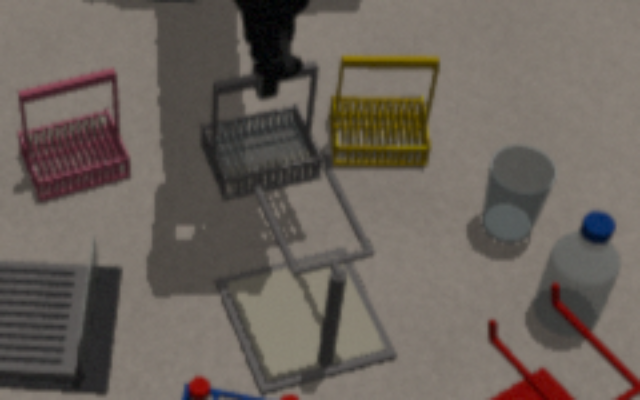

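The rack is clear of the prongs, hanging level between the pink and yellow ones. I'll raise it and turn it.

Emit:
{"method": "jog_arm", "body": {
  "commands": [
    [0, 0, -0.3, 0, 0, 0, 0],
    [0, 0, -0.4, 0, 0, 0, 0],
    [0, 0, -0.4, 0, 0, 0, 0],
    [0, 0, -0.4, 0, 0, -0.2, 0],
    [0, 0, -0.4, 0, 0, -0.5, 0],
    [0, 0, -0.4, 0, 0, -0.7, 0],
    [0, 0, -0.3, 0, 0, -0.8, 0],
    [0, 0, 0, 0, 0, -0.8, 0],
    [0, 0, 0, 0, 0, -0.8, 0],
    [0, 0, 0, 0, 0, -0.8, 0]
  ]
}}

```text
t: 11.45
tool_pos: [0.463, 0.1105, 0.2837]
tool_rot: [[-0.672, 0.741, 0.004], [0.741, 0.672, -0.001], [-0.003, 0.003, -1.0]]
contact_force: [-0.5, 0.3, -2.5]
opening: 0.0079
```

Emit:
{"method": "jog_arm", "body": {
  "commands": [
    [0, 0, 0, 0, 0, -0.8, 0],
    [0, 0, 0, 0, 0, -0.8, 0],
    [0, 0, 0, 0, 0, -0.8, 0],
    [0, 0, 0, 0, 0, -0.8, 0],
    [0, 0, 0, 0, 0, -0.8, 0],
    [0, 0, 0, 0, 0, -0.8, 0],
    [0, 0, 0, 0, 0, -0.8, 0],
    [0, 0, 0, 0, 0, -0.8, 0],
    [0, 0, 0, 0, 0, -0.6, 0],
    [0, 0, 0, 0, 0, -0.3, 0]
  ]
}}

```text
t: 12.45
tool_pos: [0.4675, 0.1111, 0.2974]
tool_rot: [[-0.987, 0.16, 0.018], [0.16, 0.987, -0.001], [-0.018, 0.002, -1.0]]
contact_force: [-0.5, 0.1, -2.9]
opening: 0.0079
```

Run:
```python
from h import *
s=r.read_state(); R=s['tool_rot'];print(s['t'],s['tool_pos'],np.round(R,3).tolist(),np.degrees(np.arctan2(R[1,0],R[0,0])),s['opening'],s['contact_force'],s['qpos'])
print(R.T@(np.array([.623,-.152,.26])-s['tool_pos']))
```

```text
12.45 [0.46747369 0.11110604 0.29739788] [[-0.987, 0.16, 0.018], [0.16, 0.987, -0.001], [-0.018, 0.002, -1.0]] 170.7872421450825 0.007946978282895164 [-0.54320188  0.07653833 -2.91644464] [-1.65699743e-01 -1.30735930e+01  1.09645391e+02 -3.24015842e-02
  8.23858875e+01 -8.09501339e+01]
[-0.19493664 -0.23490601  0.04038189]
```

Emit:
{"method": "jog_arm", "body": {
  "commands": [
    [-0.13, -0.2, 0, 0, 0.1, -0.6, 0],
    [-0.25, -0.4, 0, 0, 0.1, -0.6, 0],
    [-0.32, -0.5, 0, 0, 0, 0, 0],
    [-0.32, -0.5, 0, 0, 0, 0, 0],
    [-0.32, -0.5, 0, 0, 0, 0, 0],
    [-0.32, -0.5, 0, 0, 0, 0, 0],
    [-0.32, -0.5, 0, 0, 0, 0, 0],
    [-0.32, -0.5, 0, 0, 0, 0, 0],
    [-0.32, -0.5, 0, 0, 0, 0, 0],
    [-0.32, -0.5, 0, 0, 0, 0, 0]
  ]
}}

```text
t: 13.45
tool_pos: [0.5532, -0.0373, 0.3041]
tool_rot: [[-0.999, 0.044, 0.007], [0.044, 0.999, 0.002], [-0.007, 0.002, -1.0]]
contact_force: [0.4, 1.0, -2.5]
opening: 0.008
```

Emit:
{"method": "jog_arm", "body": {
  "commands": [
    [-0.32, -0.5, 0, 0, 0, 0, 0],
    [-0.32, -0.5, 0, 0, 0, 0, 0],
    [-0.32, -0.5, 0, 0, 0, 0, 0],
    [-0.32, -0.5, 0, 0, 0, 0, 0],
    [-0.32, -0.5, 0, 0, 0, 0, 0],
    [-0.25, -0.4, 0, 0, 0, 0, 0],
    [-0.13, -0.2, 0, 0, 0, 0, 0],
    [-0.06, -0.1, 0, 0, 0, 0, 0],
    [0, 0, 0, 0, 0, 0, 0],
    [0, 0, 0, 0, 0, 0, 0]
  ]
}}

```text
t: 14.45
tool_pos: [0.6156, -0.1472, 0.3026]
tool_rot: [[-0.999, 0.047, 0.005], [0.047, 0.999, 0.003], [-0.005, 0.003, -1.0]]
contact_force: [0.0, -0.3, -3.4]
opening: 0.008
```

Run:
```python
from h import *
import cv2
s=r.read_state(); R=s['tool_rot'];print(s['t'],s['tool_pos'],np.round(R,3).tolist(),np.degrees(np.arctan2(R[1,0],R[0,0])),s['opening'],s['contact_force'],s['qpos'])
print(R.T@(np.array([.622,-.153,.13])-s['tool_pos']))
b=r.read_camera('scene')[:,:,::-1]
cv2.imwrite('pics/s6.png', cv2.resize(b[120:290,120:392],(768,480)))
cv2.imwrite('pics/w6.png',r.read_camera('wrist')[:,:,::-1])
```

```text
14.45 [ 0.61559901 -0.14720968  0.30258518] [[-0.999, 0.047, 0.005], [0.047, 0.999, 0.003], [-0.005, 0.003, -1.0]] 177.32370192675907 0.007988485616089613 [ 0.02694198 -0.25054641 -3.41795765] [ -23.80782895    8.84191838   87.79843716    0.27609008   83.18335718
 -111.1643205 ]
[-0.00587109 -0.00606389  0.17259463]
```

View pics/s6.png

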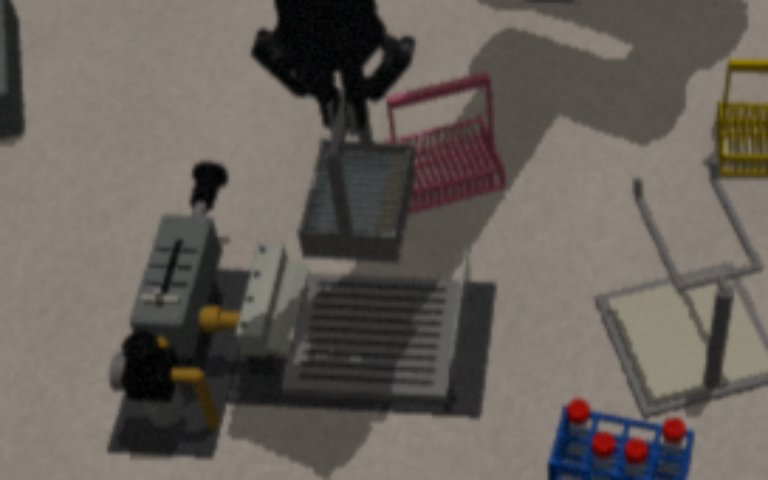

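View pics/w6.png

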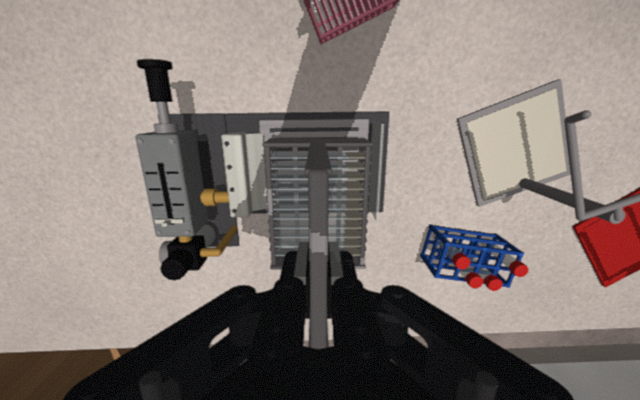

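Run:
```python
import cv2
a=cv2.imread('pics/w6.png')
cv2.imwrite('pics/w6c.png',cv2.resize(a[50:250,130:400],None,fx=2.9,fy=2.9,interpolation=cv2.INTER_CUBIC))
```

```text
(no output)
```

View pics/w6c.png

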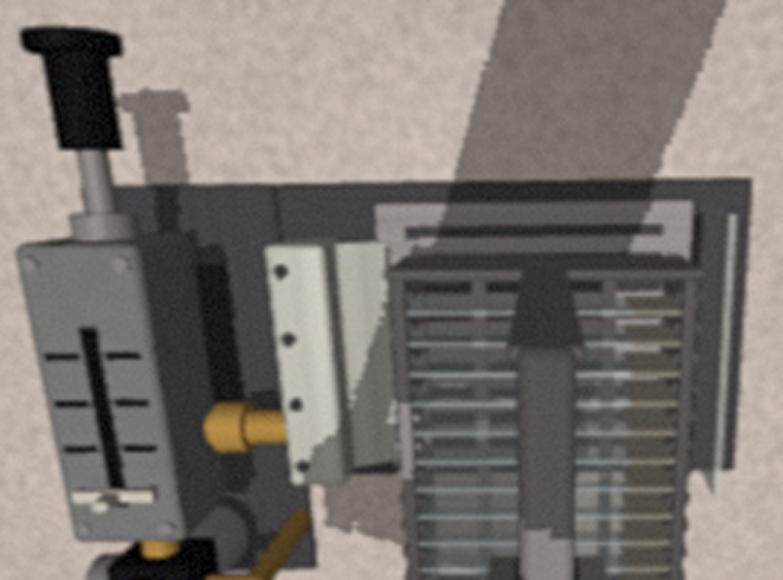

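Run:
```python
from h import *
np.set_printoptions(precision=4,suppress=True)
W=lambda x,y,z:crop('wrist',x,y,2.9,130,50,z)
a,b=W(376,206,.02),W(692,203,.02);print('front tray',a,b,np.linalg.norm(a-b),np.degrees(np.arctan2(*(b-a)[1::-1]))-90)
p,q,t,u=W(17,245,.115),W(132,235,.115),W(188,538,.115),W(77,540,.115);print('block',p,q,t,u)
print('nozzle',W(265,247,.084),W(325,243,.084),W(348,482,.084),W(291,485,.084))
print('knob',W(22,38,.0875),W(121,40,.0875),W(62,150,.0875),W(121,148,.0875))
th=np.radians(-2.2);Rz=np.array([[np.cos(th),-np.sin(th)],[np.sin(th),np.cos(th)]])
m=(a+b)[:2]/2; print('tray c',m+Rz@[.07,0])
print('from block y', (p+q+t+u)[:2]/4)
s=r.read_state();print(s['t'])
```

```text
front tray [ 0.5505 -0.2273  0.02  ] [ 0.5565 -0.0698  0.02  ] 0.15762097754630044 -2.1948101346818163
block [ 0.5551 -0.3508  0.115 ] [ 0.5535 -0.305   0.115 ] [ 0.6836 -0.3071  0.115 ] [ 0.6822 -0.3561  0.115 ]
nozzle [ 0.5629 -0.2642  0.084 ] [ 0.5624 -0.2382  0.084 ] [ 0.6725 -0.2419  0.084 ] [ 0.6727 -0.269   0.084 ]
knob [ 0.4779 -0.3462  0.0875] [ 0.4804 -0.3074  0.0875] [ 0.5199 -0.3401  0.0875] [ 0.5203 -0.3158  0.0875]
tray c [ 0.6235 -0.1513]
from block y [ 0.6186 -0.3298]
14.55
```

Emit:
{"method": "jog_arm", "body": {
  "commands": [
    [-0.12, -0.08, 0.2, 0.03, 0.06, -0.1, 0],
    [-0.12, -0.08, 0.4, 0, 0, 0, 0],
    [0, 0, 0.5, 0, 0, 0, 0],
    [0, 0, 0.5, 0, 0, 0, 0],
    [0, 0, 0.5, 0, 0, 0, 0],
    [0, 0, 0.5, 0, 0, 0, 0],
    [0, 0, 0.5, 0, 0, 0, 0],
    [0, 0, 0.4, 0, 0, 0, 0],
    [0, 0, 0.2, 0, 0, 0, 0],
    [0, 0, 0, 0, 0, 0, 0]
  ]
}}

```text
t: 15.55
tool_pos: [0.6209, -0.1504, 0.1785]
tool_rot: [[-0.999, 0.035, -0.006], [0.035, 0.999, 0.003], [0.006, 0.003, -1.0]]
contact_force: [0.1, 0.6, -3.6]
opening: 0.008
```

Run:
```python
from h import *
import cv2
s=r.read_state(); R=s['tool_rot'];print(s['t'],s['tool_pos'],np.round(R,4).tolist(),np.degrees(np.arctan2(R[1,0],R[0,0])),s['opening'],s['contact_force'])
print(R.T@(np.array([.6225,-.152,.1303])-s['tool_pos'])/.03)
b=r.read_camera('scene')[:,:,::-1]
cv2.imwrite('pics/s7.png', cv2.resize(b[150:290,150:350],(780,546)))
```

```text
15.55 [ 0.62094443 -0.15036564  0.17853542] [[-0.9994, 0.0353, -0.0061], [0.0353, 0.9994, 0.0029], [0.0062, 0.0027, -1.0]] 177.97525541692588 0.008007215869976722 [ 0.07247006  0.59961639 -3.64947406]
[-0.06375836 -0.05696331  1.60733304]
```

View pics/s7.png

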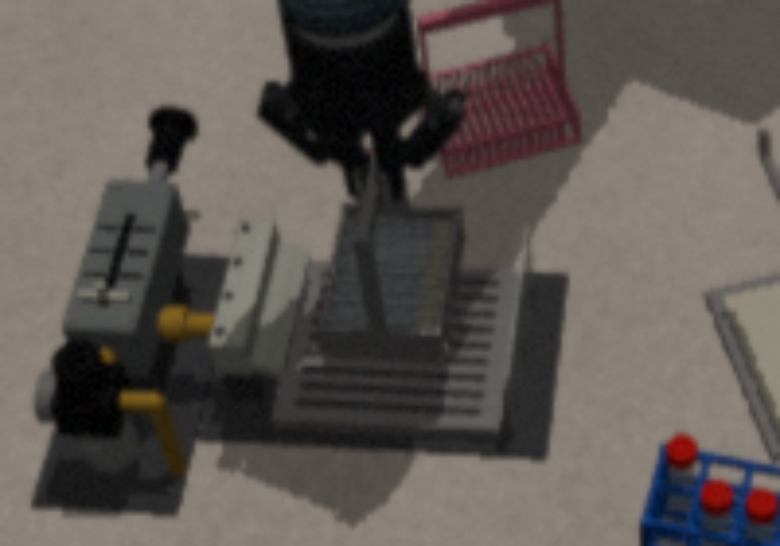

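Emit:
{"method": "jog_arm", "body": {
  "commands": [
    [-0.06, -0.06, 0.2, 0.03, -0.07, 0, 0],
    [0, 0, 0.2, 0, 0, 0, 0],
    [0, 0, 0.2, 0, 0, 0, 0],
    [0, 0, 0.2, 0, 0, 0, 0],
    [0, 0, 0.15, 0, 0, 0, 0],
    [0, 0, 0.15, 0, 0, 0, 0],
    [0, 0, 0.15, 0, 0, 0, 0],
    [0, 0, 0.1, 0, 0, 0, 0],
    [0, 0, 0, 0, 0, 0, 0],
    [0, 0, 0, 0, 0, 0, 0]
  ]
}}

```text
t: 16.6
tool_pos: [0.625, -0.1533, 0.138]
tool_rot: [[-0.999, 0.035, 0.006], [0.035, 0.999, -0.003], [-0.006, -0.003, -1.0]]
contact_force: [-0.5, -0.1, -2.8]
opening: 0.0081
```

Run:
```python
from h import *
s=r.read_state(); R=s['tool_rot'];print(s['t'],s['tool_pos'],np.round(R,4).tolist(),np.degrees(np.arctan2(R[1,0],R[0,0])),s['contact_force'])
print(R.T@(np.array([.6225,-.152,.1300])-s['tool_pos'])/.03)
```

```text
16.6 [ 0.62498071 -0.15328373  0.1380328 ] [[-0.9994, 0.0352, 0.0061], [0.0352, 0.9994, -0.0027], [-0.0062, -0.0025, -1.0]] 177.98143232142684 [-0.45168586 -0.12377725 -2.75603742]
[0.08580348 0.04052097 0.26713309]
```

Emit:
{"method": "jog_arm", "body": {
  "commands": [
    [0.05, 0.03, 0.06, -0.015, 0.035, 0, 0],
    [0, 0, 0.06, 0, 0, 0, 0],
    [0, 0, 0.05, 0, 0, 0, 0],
    [0, 0, 0.04, 0, 0, 0, 0],
    [0, 0, 0.03, 0, 0, 0, 0],
    [0, 0, 0, 0, 0, 0, 0],
    [0, 0, 0, 0, 0, 0, 0],
    [0, 0, 0, 0, 0, 0, 0],
    [0, 0, 0, 0, 0, 0, 0],
    [0, 0, 0, 0, 0, 0, 0]
  ]
}}

```text
t: 17.6
tool_pos: [0.624, -0.1525, 0.1312]
tool_rot: [[-0.999, 0.035, 0.004], [0.035, 0.999, -0.002], [-0.005, -0.002, -1.0]]
contact_force: [0.4, 0.1, -2.8]
opening: 0.0079
```

Emit:
{"method": "jog_arm", "body": {
  "commands": [
    [0, 0, 0.03, 0, 0.02, 0, 0],
    [0, 0, 0.03, 0, 0, 0, 0],
    [0, 0, 0.02, 0, 0, 0, 0],
    [0, 0, 0, 0, 0, 0, 0],
    [0, 0, 0, 0, 0, 0, 0],
    [0, 0, 0, 0, 0, 0, 0],
    [0, 0, 0, 0, 0, 0, 0],
    [0, 0, 0, 0, 0, 0, 0],
    [0, 0, 0, 0, 0, 0, 0],
    [0, 0, 0, 0, 0, 0, 0]
  ]
}}

```text
t: 18.6
tool_pos: [0.6245, -0.1529, 0.1296]
tool_rot: [[-0.999, 0.035, 0.004], [0.035, 0.999, -0.003], [-0.004, -0.002, -1.0]]
contact_force: [0.8, 0.2, -2.7]
opening: 0.0078
```

Emit:
{"method": "jog_arm", "body": {
  "commands": [
    [0.03, 0, 0.06, 0, 0, 0, 0],
    [0, 0, 0, 0, 0, 0, 0],
    [0, 0, 0.05, 0, 0, 0, 0],
    [0, 0, 0, 0, 0, 0, 0],
    [0, 0, 0, 0, 0, 0, 0],
    [0, 0, 0, 0, 0, 0, 0],
    [0, 0, 0, 0, 0, 0, 0],
    [0, 0, 0, 0, 0, 0, 0],
    [0, 0, 0, 0, 0, 0, 0],
    [0, 0, 0, 0, 0, 0, 0]
  ]
}}

```text
t: 19.6
tool_pos: [0.6251, -0.1539, 0.1294]
tool_rot: [[-0.999, 0.035, 0.007], [0.035, 0.999, -0.005], [-0.007, -0.005, -1.0]]
contact_force: [-1.2, 0.1, 1.7]
opening: 0.008
```

Run:
```python
from h import *
import cv2
s=r.read_state(); R=s['tool_rot'];print(s['t'],s['tool_pos'],s['contact_force'],s['torque'])
b=r.read_camera('scene')[:,:,::-1]
cv2.imwrite('pics/s8.png', cv2.resize(b[150:290,150:350],(780,546)))
```

```text
19.6 [ 0.62506853 -0.15388309  0.1294297 ] [-1.24740577  0.09996647  1.67388006] [0.12250853 0.23968314 0.07724541]
```

View pics/s8.png

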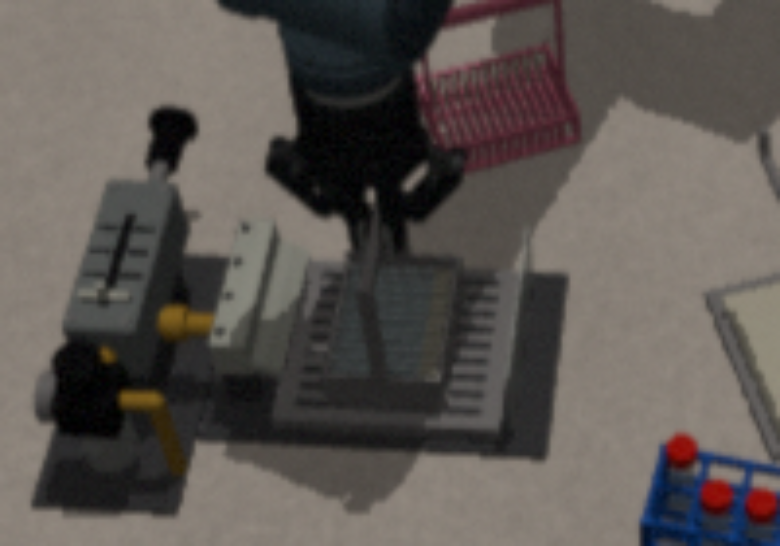

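The upward force shows contact, and the picture shows the rack in the middle of the tray. I'll release and rise.

Emit:
{"method": "jog_arm", "body": {
  "commands": [
    [0, 0, 0, 0, 0, 0, 0.3],
    [0, 0, 0, 0, 0, 0, 0.5],
    [0, 0, 0, 0, 0, 0, 0.6],
    [0, 0, 0, 0, 0, 0, 0.6],
    [0, 0, 0, 0, 0, 0, 0.6],
    [0, 0, -0.2, 0, 0, 0, 0.6],
    [0, 0, -0.4, 0, 0, 0, 0.6],
    [0, 0, -0.6, 0, 0, 0, 0.6],
    [0, 0, -0.7, 0, 0, 0, 0.6],
    [0, 0, -0.6, 0, 0, 0, 0.6]
  ]
}}

```text
t: 20.65
tool_pos: [0.6234, -0.1529, 0.2063]
tool_rot: [[-0.999, 0.035, 0.004], [0.035, 0.999, -0.003], [-0.004, -0.003, -1.0]]
contact_force: [-0.3, -0.6, 0.1]
opening: 0.0512
```

Run:
```python
from h import *
import cv2
np.set_printoptions(precision=4,suppress=True)
s=r.read_state(); R=s['tool_rot'];print(s['t'],s['tool_pos'],R,s['opening'],s['contact_force'])
b=r.read_camera('wrist')[:,:,::-1]
cv2.imwrite('pics/w9.png', b)
print(R.T@(np.array([.501,-.3265,.1])-s['tool_pos']))
```

```text
20.65 [ 0.6234 -0.1529  0.2063] [[-0.9994  0.0351  0.004 ]
 [ 0.0351  0.9994 -0.0034]
 [-0.0041 -0.0032 -1.    ]] 0.05120984981350388 [-0.2818 -0.5635  0.0606]
[ 0.1166 -0.1774  0.1064]
```

View pics/w9.png

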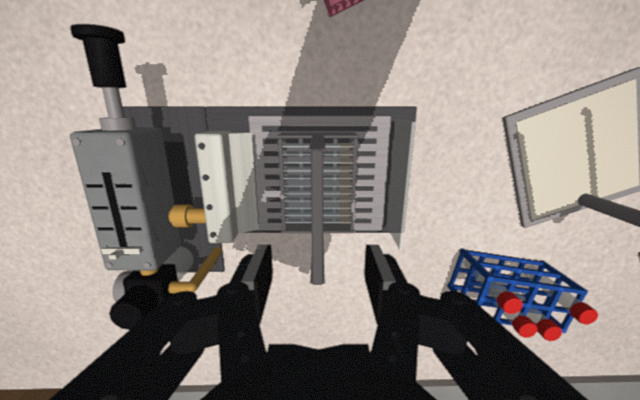

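The rack stands upright on its own in the tray. Its body spans columns 282–357 and the tray 250–390, with the handle alongside the nozzle. Now over to the knob.

Emit:
{"method": "jog_arm", "body": {
  "commands": [
    [0, 0, -0.5, 0, 0, 0, 0.8],
    [0, 0, -0.4, 0, 0, 0, 0.8],
    [0.16, -0.25, 0, 0, 0, 0, 0.8],
    [0.33, -0.5, 0, 0, 0, 0, 0.8],
    [0.33, -0.5, 0, 0, 0, 0, 0.8],
    [0.33, -0.5, 0, 0, 0, 0, 0.8],
    [0.33, -0.5, 0, 0, 0, 0, 0.8],
    [0.33, -0.5, 0, 0, 0, 0, 0.8],
    [0.33, -0.5, 0, 0, 0, 0, 0.8],
    [0.33, -0.5, 0, 0, 0, 0, 0.8]
  ]
}}

```text
t: 21.7
tool_pos: [0.5372, -0.271, 0.2347]
tool_rot: [[-0.999, 0.035, 0.002], [0.035, 0.999, -0.003], [-0.002, -0.003, -1.0]]
contact_force: [-0.6, -0.2, -0.0]
opening: 0.0686
```

Emit:
{"method": "jog_arm", "body": {
  "commands": [
    [0.33, -0.5, 0, 0, 0, 0, 0.8],
    [0.33, -0.5, 0, 0, 0, 0, 0.8],
    [0.25, -0.4, 0, 0, 0, 0, 0.8],
    [0.1, -0.15, 0, 0, 0, 0, 0.8],
    [0, 0, 0, 0, 0, 0, 0.8],
    [0, 0, 0, 0, 0, 0, 0.8],
    [0, 0, 0, 0, 0, 0, 0.8],
    [0, 0, 0, 0, 0, 0, 0.8],
    [0, 0, 0, 0, 0, 0, 0.8],
    [0, 0, 0, 0, 0, 0, 0.8]
  ]
}}

```text
t: 22.7
tool_pos: [0.4976, -0.3202, 0.2292]
tool_rot: [[-0.999, 0.04, -0.006], [0.04, 0.999, 0.003], [0.006, 0.003, -1.0]]
contact_force: [0.1, -0.0, 0.6]
opening: 0.0686
```

Run:
```python
from h import *
import cv2
np.set_printoptions(precision=4,suppress=True)
s=r.read_state(); R=s['tool_rot'];print(s['t'],s['tool_pos'],R,s['opening'],s['qpos'])
cv2.imwrite('pics/w10.png', r.read_camera('wrist')[:,:,::-1])
cv2.imwrite('pics/t10.png', r.read_camera('top')[:,:,::-1])
print(R.T@(np.array([.502,-.3265,.0687])-s['tool_pos'])/.03,proj('wrist',[.502,-.3265,.0995]))
```

```text
22.7 [ 0.4976 -0.3202  0.2292] [[-0.9992  0.0396 -0.0056]
 [ 0.0396  0.9992  0.0034]
 [ 0.0057  0.0031 -1.    ]] 0.06857845373308911 [ -43.7002    6.6575   97.8991   -0.0839   75.8072 -131.4084]
[-0.1868 -0.2197  5.3497] [311.0443 197.0339]
```

View pics/w10.png

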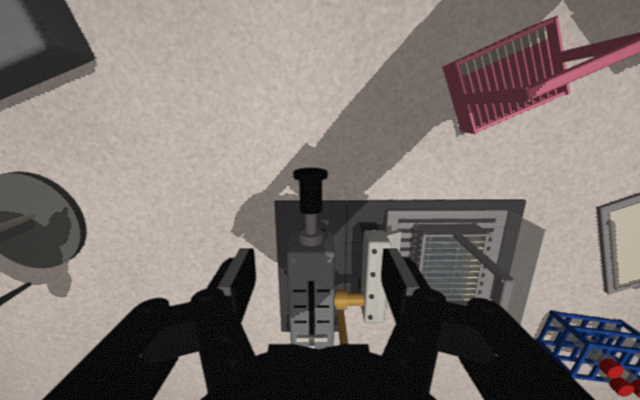

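View pics/t10.png

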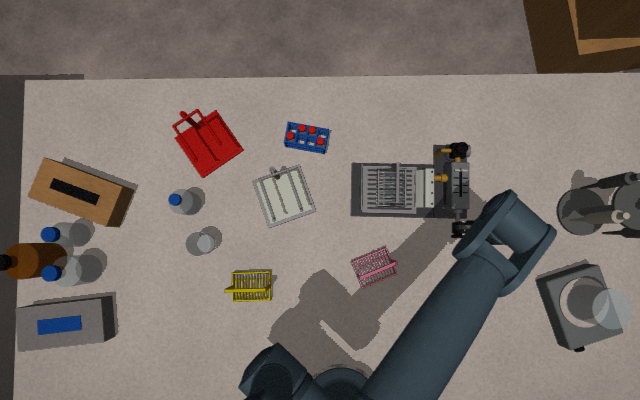

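The knob is at columns 300–322, rows 168–211, where I predicted it. The rack still stands in the tray. Going down.

Emit:
{"method": "jog_arm", "body": {
  "commands": [
    [-0.1, -0.11, 0.2, -0.01, -0.03, 0, 0.8],
    [-0.08, -0.1, 0.4, 0, 0, 0, 0.8],
    [0, 0, 0.6, 0, 0, 0, 0.8],
    [0, 0, 0.6, 0, 0, 0, 0.8],
    [0, 0, 0.6, 0, 0, 0, 0.8],
    [0, 0, 0.6, 0, 0, 0, 0.8],
    [0, 0, 0.5, 0, 0, 0, 0.8],
    [0, 0, 0.3, 0, 0, 0, 0.8],
    [0, 0, 0.1, 0, 0, 0, 0.8],
    [0, 0, 0, 0, 0, 0, 0.8]
  ]
}}

```text
t: 23.8
tool_pos: [0.5024, -0.3274, 0.1011]
tool_rot: [[-0.999, 0.041, -0.005], [0.041, 0.999, 0.006], [0.005, 0.006, -1.0]]
contact_force: [-0.8, -1.2, -0.6]
opening: 0.068
```

Run:
```python
from h import *
import cv2
np.set_printoptions(precision=4,suppress=True)
s=r.read_state(); R=s['tool_rot'];print(s['t'],s['tool_pos'],R,s['opening'],s['contact_force'])
cv2.imwrite('pics/w11.png', r.read_camera('wrist')[:,:,::-1])
print(R.T@(np.array([.502,-.3265,.0687])-s['tool_pos'])/.03)
```

```text
23.8 [ 0.5024 -0.3274  0.1011] [[-0.9992  0.0406 -0.005 ]
 [ 0.0405  0.9992  0.0065]
 [ 0.0053  0.0063 -1.    ]] 0.0680299384987116 [-0.7731 -1.1888 -0.5517]
[0.0076 0.0227 1.0798]
```

View pics/w11.png

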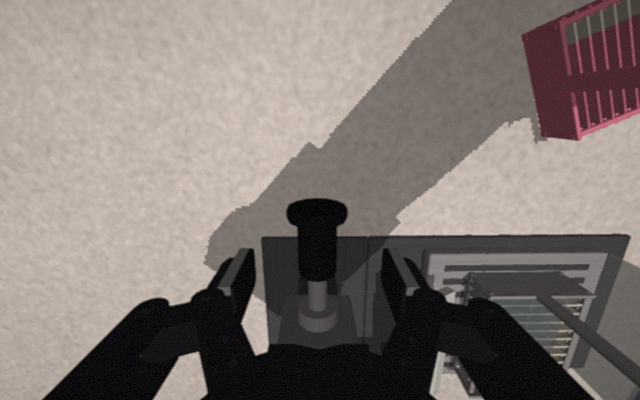

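Emit:
{"method": "jog_arm", "body": {
  "commands": [
    [0, 0.02, 0.2, 0.02, -0.02, 0, 0.8],
    [0, 0, 0.3, 0, 0, 0, 0.8],
    [0, 0, 0.3, 0, 0, 0, 0.8],
    [0, 0, 0.2, 0, 0, 0, 0.8],
    [0, 0, 0.05, 0, 0, 0, 0.8],
    [0, 0, 0, 0, 0, 0, 0.8],
    [0, 0, 0, 0, 0, 0, 0.8],
    [0, 0, 0, 0, 0, 0, 0.8],
    [0, 0, 0, 0, 0, 0, 0.8],
    [0, 0, 0, 0, 0, 0, 0.8]
  ]
}}

```text
t: 24.85
tool_pos: [0.5041, -0.3282, 0.0703]
tool_rot: [[-0.999, 0.04, 0.001], [0.04, 0.999, 0.0], [-0.001, 0.0, -1.0]]
contact_force: [-0.6, -0.6, -0.3]
opening: 0.0687
```

Run:
```python
from h import *
import cv2
np.set_printoptions(precision=4,suppress=True)
s=r.read_state(); R=s['tool_rot'];print(s['t'],s['tool_pos'],R,s['opening'],s['contact_force'])
cv2.imwrite('pics/w12.png', r.read_camera('wrist')[:,:,::-1])
print(R.T@(np.array([.502,-.3265,.068])-s['tool_pos'])/.03)
```

```text
24.85 [ 0.5041 -0.3282  0.0703] [[-0.9992  0.0403  0.0014]
 [ 0.0403  0.9992  0.0001]
 [-0.0014  0.0001 -1.    ]] 0.06869430639452005 [-0.6114 -0.5751 -0.2954]
[0.0736 0.0548 0.0775]
```

View pics/w12.png

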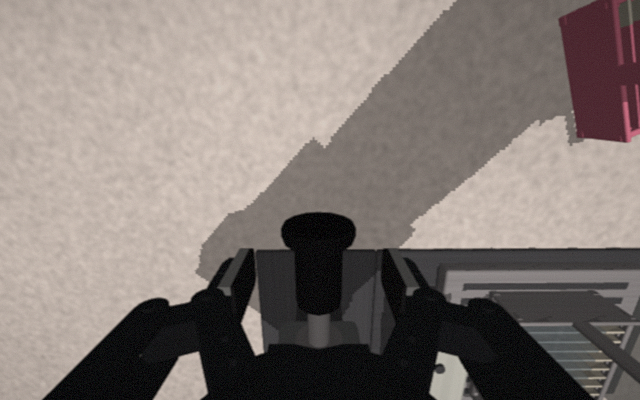

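Emit:
{"method": "jog_arm", "body": {
  "commands": [
    [0.06, 0, 0.07, 0, 0, 0, 0.8],
    [0, 0, 0, 0, 0, 0, 0.6],
    [0, 0, 0, 0, 0, 0, 0],
    [0, 0, 0, 0, 0, 0, 0],
    [0, 0, 0, 0, 0, 0, 0],
    [0, 0, 0, 0, 0, 0, 0],
    [0, 0, 0, 0, 0, 0, 0],
    [0, 0, 0, 0, 0, 0, 0],
    [0, 0, 0, 0, 0, 0, 0],
    [0, 0, 0, 0, 0, 0, 0]
  ],
  "grip_force": 70
}}

```text
t: 25.9
tool_pos: [0.5022, -0.3281, 0.0685]
tool_rot: [[-0.999, 0.04, 0.001], [0.04, 0.999, 0.0], [-0.001, 0.0, -1.0]]
contact_force: [-0.0, 0.3, 1.1]
opening: 0.0223
```

Emit:
{"method": "jog_arm", "body": {
  "commands": [
    [0.15, 0, 0, 0, 0, 0, 0],
    [0.15, 0, 0, 0, 0, 0, 0],
    [0.15, 0, 0, 0, 0, 0, 0],
    [0.15, 0, 0, 0, 0, 0, 0],
    [0.15, 0, 0, 0, 0, 0, 0],
    [0.15, 0, 0, 0, 0, 0, 0],
    [0.1, 0, 0, 0, 0, 0, 0],
    [0.05, 0, 0, 0, 0, 0, 0],
    [0, 0, 0, 0, 0, 0, 0],
    [0, 0, 0, 0, 0, 0, 0]
  ]
}}

```text
t: 26.9
tool_pos: [0.4795, -0.3274, 0.0686]
tool_rot: [[-0.999, 0.042, 0.032], [0.042, 0.999, -0.008], [-0.032, -0.007, -0.999]]
contact_force: [6.6, -0.8, -2.7]
opening: 0.022
```

Run:
```python
from h import *
import cv2
np.set_printoptions(precision=4,suppress=True)
s=r.read_state(); R=s['tool_rot'];print(s['t'],s['tool_pos'],R,s['opening'],s['contact_force'])
a=r.read_camera('top')[:,:,::-1];b=r.read_camera('scene')[:,:,::-1]
cv2.imwrite('pics/t13.png',np.hstack([cv2.resize(a[140:225,430:482],(390,600),interpolation=2),cv2.resize(b[185:265,155:210],(400,600),interpolation=2)]))
```

```text
26.9 [ 0.4795 -0.3274  0.0686] [[-0.9986  0.0418  0.0316]
 [ 0.0416  0.9991 -0.0079]
 [-0.0319 -0.0065 -0.9995]] 0.022000665160151187 [ 6.635  -0.8161 -2.6644]
```

View pics/t13.png

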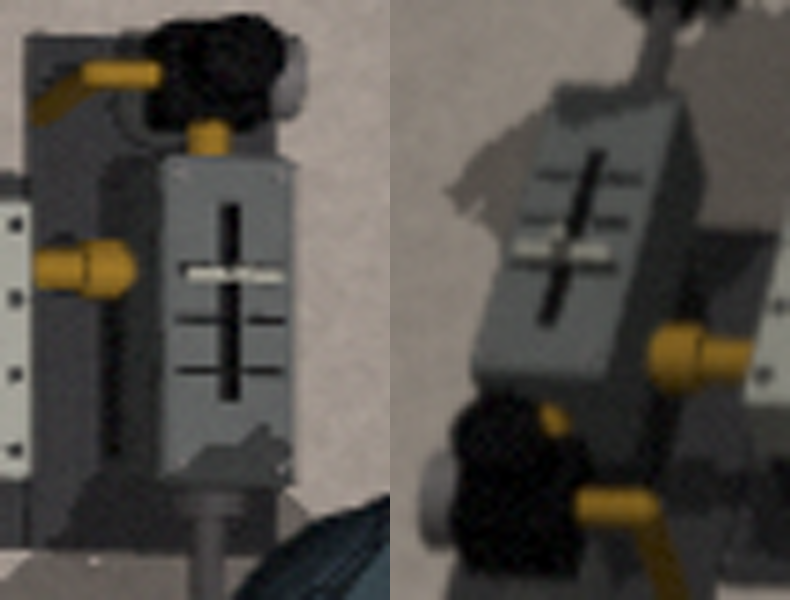

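The pointer has just passed the first line and reads about 21 mm in both views. The tool sags and tilts a little under the spring, so I'll keep pulling and correct the tilt.

Emit:
{"method": "jog_arm", "body": {
  "commands": [
    [0.12, 0, 0, 0, 0.05, 0, 0],
    [0.12, 0, 0, 0, 0.05, 0, 0],
    [0.12, 0, 0, 0, 0.05, 0, 0],
    [0.12, 0, 0, 0, 0.05, 0, 0],
    [0.12, 0, 0, 0, 0.05, 0, 0],
    [0.1, 0, 0, 0, 0.05, 0, 0],
    [0.08, 0, 0, 0, 0.05, 0, 0],
    [0.05, 0, 0, 0, 0.05, 0, 0],
    [0.03, 0, 0, 0, 0.03, 0, 0],
    [0.03, 0, 0, 0, 0.03, 0, 0]
  ]
}}

```text
t: 28.0
tool_pos: [0.4649, -0.327, 0.0686]
tool_rot: [[-0.999, 0.044, 0.027], [0.043, 0.999, -0.015], [-0.028, -0.014, -1.0]]
contact_force: [6.8, -0.9, -4.3]
opening: 0.022
```

```bash
cat > look.py <<'E'
import sys
from h import *
import cv2
np.set_printoptions(precision=4,suppress=True)
n=sys.argv[1]
s=r.read_state(); R=s['tool_rot'];g=s['tool_pos']-.0187*R[:,2];print(s['t'],s['tool_pos'],'grasp',g,R,s['opening'],s['contact_force'])
a=r.read_camera('top')[:,:,::-1];b=r.read_camera('scene')[:,:,::-1]
cv2.imwrite(f'pics/t{n}.png',np.hstack([cv2.resize(a[140:225,430:482],(390,600),interpolation=2),cv2.resize(b[185:265,155:210],(400,600),interpolation=2)]))
s=r.read_state();print(s['t'],s['tool_pos'])
E
python3 look.py 14
```

```text
28.0 [ 0.4649 -0.327   0.0686] grasp [ 0.4644 -0.3267  0.0873] [[-0.9987  0.0435  0.027 ]
 [ 0.0431  0.999  -0.015 ]
 [-0.0276 -0.0138 -0.9995]] 0.02200894893585124 [ 6.8279 -0.8554 -4.328 ]
28.1 [ 0.4649 -0.327   0.0686]
```

View pics/t14.png

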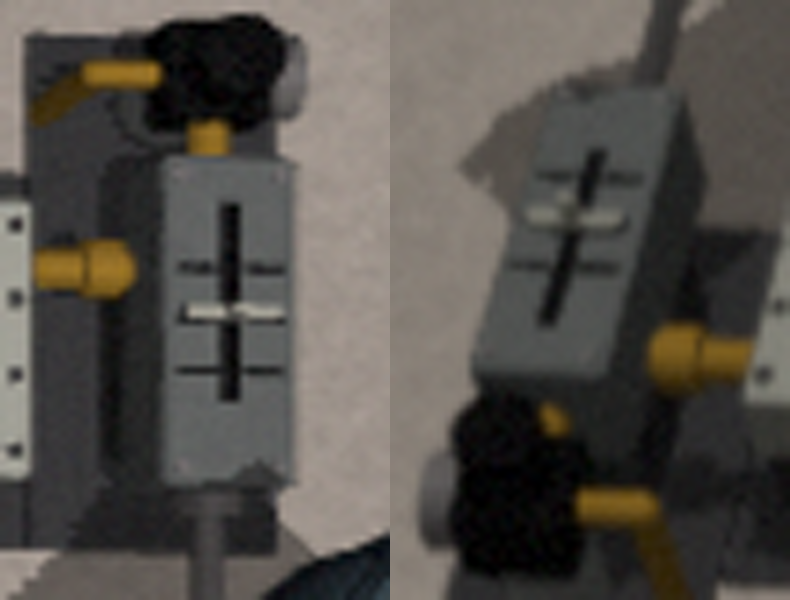

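The pointer is at row 312 in the top view, between the lines at 269 and 320. That reads about 37–38 mm, and the grasp point has travelled 37.8 mm. It needs about 2 mm more.

Emit:
{"method": "jog_arm", "body": {
  "commands": [
    [0.08, 0, 0, 0, 0.04, 0, 0],
    [0.08, 0, 0, 0, 0.04, 0, 0],
    [0.06, 0, 0, 0, 0.04, 0, 0],
    [0.05, 0, 0, 0, 0.03, 0, 0],
    [0.04, 0, 0, 0, 0.03, 0, 0],
    [0.04, 0, 0, 0, 0.03, 0, 0],
    [0.04, 0, 0, 0, 0.03, 0, 0],
    [0.04, 0, 0, 0, 0.03, 0, 0],
    [0.04, 0, 0, 0, 0.03, 0, 0],
    [0.04, 0, 0, 0, 0.03, 0, 0]
  ]
}}

```text
t: 29.1
tool_pos: [0.4624, -0.327, 0.0686]
tool_rot: [[-0.998, 0.045, 0.035], [0.044, 0.999, -0.022], [-0.036, -0.02, -0.999]]
contact_force: [8.0, -0.8, -4.5]
opening: 0.0224
```

```bash
python3 look.py 15
```

```text
29.1 [ 0.4624 -0.327   0.0686] grasp [ 0.4617 -0.3266  0.0873] [[-0.9984  0.0446  0.0346]
 [ 0.0438  0.9988 -0.0215]
 [-0.0355 -0.02   -0.9992]] 0.022365994520799966 [ 8.0427 -0.806  -4.5348]
29.2 [ 0.4624 -0.327   0.0686]
```

View pics/t15.png

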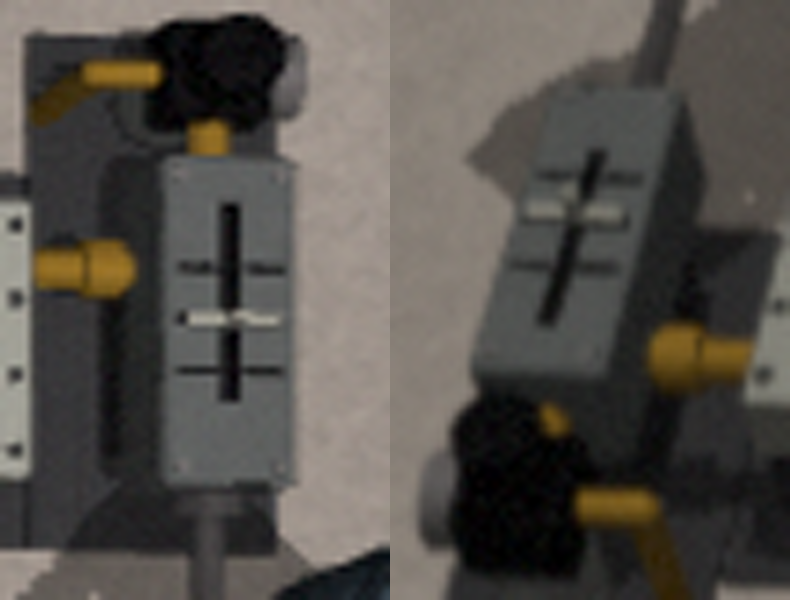

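Run:
```python
from h import *
import cv2
np.set_printoptions(precision=4,suppress=True)
def ptr(img,box):
    x0,y0,x1,y1=box;c=img[y0:y1,x0:x1].astype(float)
    g=c.mean(2);w=np.clip(g-130,0,None);yy,xx=np.mgrid[y0:y1,x0:x1]
    return (w*xx).sum()/w.sum(),(w*yy).sum()/w.sum(),w.max(),(w>0).sum()
t0=cv2.imread('pics/top0.png');s0=cv2.imread('pics/scene0.png')
t1=r.read_camera('top')[:,:,::-1];s1=r.read_camera('scene')[:,:,::-1]
for n,a,b,box in (('top',t0,t1,(453,163,469,196)),('scene',s0,s1,(166,195,190,229))):
    p,q=ptr(a,box),ptr(b,box);print(n,p,q,[np.linalg.norm(ray(n,*p[:2],z)-ray(n,*q[:2],z)) for z in (.115,.119)])
s=r.read_state();print(s['t'],s['tool_pos'],s['contact_force'])
```

```text
top (np.float64(460.95555555555563), np.float64(170.0), np.float64(21.333333333333343), np.int64(9)) (np.float64(460.5697969543146), np.float64(184.82614213197968), np.float64(27.333333333333343), np.int64(14)) [np.float64(0.04095663785998089), np.float64(0.04082329448001125)]
scene (np.float64(nan), np.float64(nan), np.float64(0.0), np.int64(0)) (np.float64(167.23684210526318), np.float64(198.89473684210526), np.float64(2.666666666666657), np.int64(13)) [np.float64(nan), np.float64(nan)]
29.3 [ 0.4624 -0.327   0.0686] [ 8.2355 -1.616  -4.0326]<stdin>:7: RuntimeWarning: invalid value encountered in scalar divide
```

The travel reads 40.5 mm by the grasp point and 40.9 mm by the pointer's shift in the top view, and the arm holds still. One last check of the whole scene.

Run:
```python
from h import *
import cv2
a=r.read_camera('scene')[:,:,::-1];cv2.imwrite('pics/s16.png',cv2.resize(a[60:340,60:500],(800,509)))
s=r.read_state();print(s['t'],s['tool_pos'],s['opening'])
```

```text
29.35 [ 0.46236787 -0.32699924  0.06861731] 0.021861136655419732
```

View pics/s16.png

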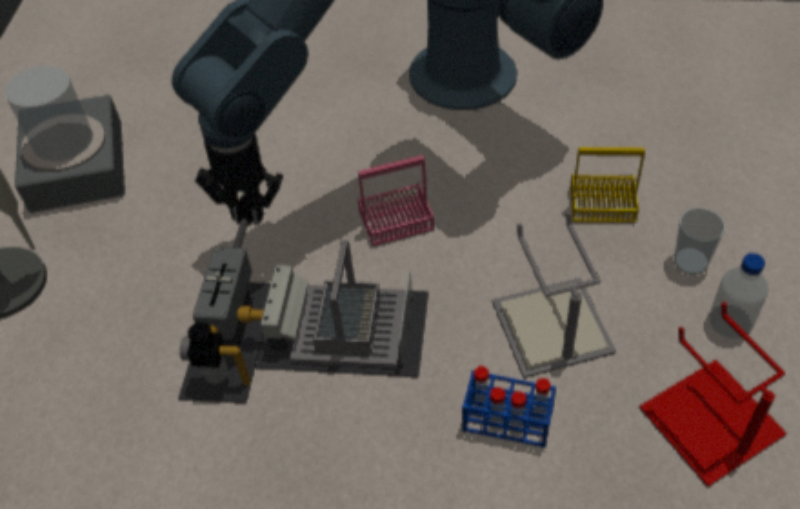

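The rack stands in the tray at (345,310), the gripper holds the knob at (240,215), and everything else is where it was. I'm handing in.

```bash
python3 -c "
from plant import r
print(r.finish_job())"
```

```text
the job is handed in; nothing more can be done
None
```

I lifted the steel rack off the grey stand and carried it to the dryer. I stood it upright in the middle of the tray, handle alongside the nozzle, and let go. I then pulled the valve knob out to the middle line and handed the job in at 29.35 s while still holding it there.

**Rack:** The last scene picture shows it standing on its own in the middle of the tray. The bottle, beaker, tube rack and the look-alike racks and stand are where they were.

**Valve:** The target was 40 mm.

| Check | Reading |
|---|---|
| Travel of the grasp point | 40.5 mm |
| Pointer's shift in the top camera | 40.9 mm |
| Pointer read straight against the lines, top view | about 39.3 mm (the view's slant makes it read about 0.8 mm low) |

**Checks that failed or disagreed:**
- **Scene camera:** my pointer measurement there failed because the brightness threshold was too high. By eye its reading agrees only roughly, because the pointer looks shifted in that view.
- **Tool tilt:** the tool leans about 2° under the spring's pull. It did not move between the last camera calls, but I could not check it after handing in.

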